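# Find the rocking document weight

## Robot

A 6-joint arm with a two-finger parallel gripper is mounted at the origin on the work surface. World frame = base frame: x ahead of the robot, y to its left, z up, the work surface at z = 0. Lengths are in m, angles in rad, forces in N, time in s.
With the tool pointing down it reaches from about 0.3 to 0.95 m from the base axis. Payload 3.1 kg.
Tool frame: the origin (TCP) lies at the very end of the fingers, on their centre line; the grasp point (between the pads) lies manip.tcp_to_grasp behind it (manip.tcp_to_grasp is the distance from the TCP to the grasp point, in m); z points along the fingers, y is the line along which they close (so a half turn about z gives the same grasp; the last joint's range is limited). The gripper opens to 85 mm and grips with 20 to 120 N. Pads are 22 mm wide; open, the fingers measure 114 mm over their backs; the gripper's body (76 mm by 85 mm) begins 54 mm behind the grasp point. The pads swing forward as they close: fully open they stand 13 mm farther back than shut.
Start: joints at [-1.332, 0.308, 1.634, -0, 1.2, -0.07], TCP at [0.19, -0.595, 0.231] pointing down, gripper open.
Joint ranges: [-3.06, 3.06], [-0.79, 1.96], [0.05, 2.63], [-1.19, 4.34], [0.05, 2.64], [-2.94, 2.94]. Speed limits (rad/s): [2.79, 2.79, 3.14, 3.14, 3.14, 3.14].

## Interface

Orientations are given as [roll, pitch, yaw] about the fixed x, y, z axes, in that order (R = Rz(yaw) Ry(pitch) Rx(roll)).
In Python, from station import manip, viewer gives the robot as it stands. The module is installed in compiled form; this text tells all that it offers.
- The arm moves only by the tool step_arm, never from a script. Its argument "increments" is a list of rows, each an object of numbers: "tx", "ty", "tz": the shift along the world's x, y, z in m; "ax", "ay", "az": the turn, a rotation vector about the world's x, y, z in rad; "hand": the opening, from -1 (shut) to 1 (fully open). In form: [{"tx": .., "ty": .., "tz": .., "ax": .., "ay": .., "az": .., "hand": ..}, ...]. A call has 1 to 10 rows; each row shifts and turns the commanded pose from where the row before left it; what a row does not reach is not made up. A row lasts 1/12 s, in which the tool goes at most 41.7 mm and 7.16 degrees, less where a joint would pass 70% of its speed; a pose out of reach is approached as far as the arm can. A call is refused whole if a number of a shift passes 0.0417 or a number of a turn 0.125, either way. A call with a gripper value outside its range is refused whole. The fingers move at their own pace and stop on an object; the grip force is fixed at half the most. Time passes only in rows, so rows that do not move let the fingers close. It gives the time, the measured TCP pose, the force, the opening and the grip force at its end, in the units of the state.
- manip.state(): the state, without advancing time (a new reading comes with each control period).
- viewer.camera(name): name is "scene" or "top" or "wrist"; returns (picture, depth): 420x560x3 uint8, blue, green, red; 420x560 float32, m along the optical axis (not along the pixel's ray), 0 where there is no reading.
- viewer.camera_info(name): a dict with "camera_matrix" (3x3 intrinsics, pixels), "k1" (the pictures are not rectified: a ray, as slopes to the right and down, at radius r is drawn at 1 + k1 r^2 times it, then the intrinsics apply), "view" (4x4, takes a point from world to camera coordinates); the wrist camera has in their place "tool_from_camera" (4x4, takes a point from camera to tool coordinates, whose origin is the TCP and whose axes are the flange's). Camera axes: x right, y down, z forward; pixel columns grow to the right and rows downward; lengths in m; the calibration is good to about 2 mm. A picture is of the moment at which its call begins: read the wrist's pose just before it. camera_info takes no time and is no camera call.
- manip.finish_job(): hands the job in; it is judged then, once.
The state is a dict: "clock": time; "qpos": joint angles; "dq": joint speeds; "joint_torque": joint torques, N m; "eef_pos": TCP position; "tool_rot": TCP orientation; "ft_force": force on the tool from outside, world axes, zero at the start; "moment": the same for the moment, N m; "gripper_width": opening from 0.0 (shut) to 1.0 (fully open); "grasp_force": force on a finger pad.
Only numpy, scipy, OpenCV 4.12 (cv2) and the standard library are available. Lean on these libraries where they do the work, as an engineer would, in place of code of your own. Each camera call takes 0.05 s, during which the arm holds its last target. There are 200 camera calls.

## Task

One of the two knobbed steel weights on the stone slab has lost a corner pad and rocks: find it by pressing with the closed gripper on the corners of the weights, one after the other. When a corner sinks, be sure by pressing the corner diagonally opposite and then the sinking corner again, pausing a moment on each. Then take the rocking weight by its knob and set it down flat in the wooden tray without dropping it, leaving the sound weight standing where it is and everything else alone.

Things in the scene. Friction and masses are not known exactly. Their poses are not given: they have to be found in the camera images.
- plate_1: one of two look-alike weights: steel plate 120 x 120 x 6 mm, about 0.7 kg, on 4 mm high rubber pads under its corners (44 mm each way from the middle), so its top is 10 mm above what it stands on; brass knob on its centre. Origin: plate's centre at the pads' underside; x, y along its edges, z up. Starts level on the slab, any yaw. Either weight may be the one that rocks, at any corner.
- plate_2: one of two look-alike weights: steel plate 120 x 120 x 6 mm, about 0.7 kg, on 4 mm high rubber pads under its corners (44 mm each way from the middle), so its top is 10 mm above what it stands on; brass knob on its centre. Origin: plate's centre at the pads' underside; x, y along its edges, z up. Starts level on the slab, any yaw. Either weight may be the one that rocks, at any corner.
- plate_1_knob (a point): centre of the round knob of this weight, 31 mm above the underside of its pads: cylindrical head 28 mm across, from 18 to 44 mm above the underside, on a 14 mm neck.
- plate_2_knob (a point): centre of the round knob of this weight, 31 mm above the underside of its pads: cylindrical head 28 mm across, from 18 to 44 mm above the underside, on a 14 mm neck.
- slab: fixed flat stone slab, 250 mm (its x) x 420 mm (its y), 20 mm thick, on the bench. Origin: centre of its underside (z = 0); top 20 mm above. Weights on it: on one, the pad of one corner is gone. It stands level on three, but 1 to 2 N on that corner (46 mm each way from the middle) tips it 0.05 rad, the corner sinking 3 to 4 mm; let go, it comes back. No other corner of either weight gives.
- tray: fixed open wooden tray, 210 x 210 mm outside, 30 mm high, walls 5 mm (200 x 200 mm inside). Origin: centre of its underside on the bench top.
- tray_in (a point): centre of the tray's inner floor, 5 mm above the bench top; axes as the tray's.
- weight_1: brass laboratory weight, 38 mm across, 58 mm high. Bystander, loose, beyond the slab and tray; leave it alone. Origin at the centre of its underside.
- weight_2: brass laboratory weight, 38 mm across, 58 mm high. Bystander, loose, beyond the slab and tray; leave it alone. Origin at the centre of its underside.
- jar: small black jar with a grey lid, 36 mm across, 50 mm high. Bystander, loose, beyond the slab and tray; leave it alone. Origin at the centre of its underside.
Not all that is in view belongs to the job. What is shaped like the plate_1 but orange is not meant. Leave any turquoise look-alike of the plate_2 alone.

How it is judged:
On the way, in this order (a step that is already met when the one before it is completed fails the run):
1. the weight that rocks is pressed on its padless corner on the slab and tips (more than 0.03 rad) (angle between plate_2's own z axis and vertical above 0.03 rad and contact force between the fingers and plate_2 above 0.5 N and z of plate_2 in the frame of slab below 0.026 m and x of the grasp point in the frame of plate_2 above 0.02 m and y of the grasp point in the frame of plate_2 above 0.02 m), for 0.1 s.
2. it is pressed on the corner diagonally opposite and stands level again (angle between plate_2's own z axis and vertical below 0.015 rad and contact force between the fingers and plate_2 above 1 N and z of plate_2 in the frame of slab below 0.026 m and x of the grasp point in the frame of plate_2 below -0.02 m and y of the grasp point in the frame of plate_2 below -0.02 m), for 0.1 s.
3. it is pressed on the padless corner again and tips again (all of step 1), for 0.1 s.
At the end, for the whole second after the job is handed in: The weight that rocks lies at rest on the tray's floor, knob up, wholly inside the walls (centre within 45 mm of the tray's each way, underside within 8 mm of the floor); the sound weight stands level on the slab within 30 mm of where it was (z of plate_2 in the frame of tray_in between -0.004 and 0.008 m and x of plate_2 in the frame of tray_in between -0.045 and 0.045 m and y of plate_2 in the frame of tray_in between -0.045 and 0.045 m and angle between plate_2's own z axis and vertical below 0.075 rad and linear speed of plate_2 below 0.02 m/s and angular speed of plate_2 below 0.1 rad/s and distance of plate_1 from where it was at the start of the episode below 0.03 m and angle between plate_1's own z axis and vertical below 0.03 rad and z of plate_1 in the frame of slab between 0.016 and 0.026 m); the robot touches nothing.
It fails at once if the sound weight is lifted off the slab (more than 15 mm) (z of plate_1 in the frame of slab above 0.035 m).
It fails at once if the rocking weight is dropped from more than about 25 mm (contact force between plate_2 and anything else below 0.05 N and linear speed of plate_2 above 0.4 m/s and z of plate_2 in the frame of tray_in above 0.02 m).
It fails at once if a brass weight or the jar is moved more than 30 mm (distance of any of weight_1, weight_2, jar from where it was at the start of the episode above 0.03 m).
It also fails if it takes over 72 s, if anything falls off the work surface, if the arm or the gripper's body presses on something with over 40 N, if the wrist force passes 120 N, or if a joint passes its speed limit or range.

## Working session

There is one attempt and no reset: what is moved stays moved. The work goes in short steps, Python scripts to look and compute and a tool call to move; the robot and the scene stay as the last step left them, time stands still between calls to the robot, and variables do not carry over. Pictures are saved under pics/ and viewed, at most 10 in all, crops included, and the job is handed in when it is done.

Besides the shell and the picture viewer there is one more tool, called after "Request:" as name(argument=value, ...), one argument or row to a line, values as JSON. step_arm: Moves the arm, as the interface text tells. Its arguments: {"type":"object","properties":{"increments":{"type":"array","items":{"type":"object","properties":{"tx":{"type":"number"},"ty":{"type":"number"},"tz":{"type":"number"},"ax":{"type":"number"},"ay":{"type":"number"},"az":{"type":"number"},"hand":{"type":"number"}}}}},"required":["increments"]}

```bash
mkdir -p pics
cat > h.py <<'E'
import numpy as np, cv2
from station import manip, viewer
def ray(name,px):
    i=viewer.camera_info(name);K=np.array(i["camera_matrix"]);k=i["k1"]
    d=np.array([(px[0]-K[0,2])/K[0,0],(px[1]-K[1,2])/K[1,1]]);u=d.copy()
    for _ in range(20): u=d/(1+k*(u@u))
    V=np.array(i["view"]);R=V[:3,:3];t=V[:3,3]
    return -R.T@t, R.T@np.array([u[0],u[1],1])
def onz(name,px,z):
    o,d=ray(name,px);return o+d*(z-o[2])/d[2]
E
python3 - <<'E'
from h import *
for n in("top","scene"):
    p,d=viewer.camera(n);cv2.imwrite(f"pics/{n}.png",p);np.save(n+"_d.npy",d)
    print(n,viewer.camera_info(n))
s=manip.state();print(s,manip.tcp_to_grasp)
E
```

```text
top {'camera_matrix': array([[451.78214991,   0.        , 283.83157699],
       [  0.        , 451.78214991, 205.36414878],
       [  0.        ,   0.        ,   1.        ]]), 'k1': 0.0381908332330057, 'view': array([[ 2.64334291e-02, -9.99650403e-01, -5.87710183e-04,
         1.32671092e-02],
       [-9.95404713e-01, -2.62670240e-02, -9.20842038e-02,
         5.06586802e-01],
       [ 9.20365741e-02,  3.01911076e-03, -9.95751050e-01,
         1.38858197e+00],
       [ 0.00000000e+00,  0.00000000e+00,  0.00000000e+00,
         1.00000000e+00]])}
scene {'camera_matrix': array([[513.68342542,   0.        , 288.38846213],
       [  0.        , 513.68342542, 212.05903813],
       [  0.        ,   0.        ,   1.        ]]), 'k1': 0.05105755542854055, 'view': array([[-0.80061491,  0.59916676,  0.0038678 ,  0.39452336],
       [ 0.37284253,  0.50322978, -0.77958209, -0.1411542 ],
       [-0.46904607, -0.62270297, -0.62628811,  1.51878857],
       [ 0.        ,  0.        ,  0.        ,  1.        ]])}
{'clock': 0.1, 'qpos': array([-1.33171357e+00,  3.08960212e-01,  1.63504738e+00, -1.63014347e-05,
        1.19967701e+00, -6.97016723e-02]), 'dq': array([-0.00040985, -0.0012097 , -0.00504961,  0.00213655, -0.00019049,
        0.00013637]), 'joint_torque': array([-9.66903826e-04, -4.16404903e+01, -2.77643824e+01, -2.00670770e-04,
        4.04389808e-03, -9.15008485e-06]), 'eef_pos': array([ 0.18973194, -0.59473424,  0.23014123]), 'tool_rot': array([-3.13950473e+00, -1.30551630e-04,  3.08790217e-01]), 'ft_force': array([-0.25776632, -0.09167042,  0.25608104]), 'moment': array([ 0.00364691,  0.02682133, -0.00204207]), 'grasp_force': 0.0, 'gripper_width': 0.999857238401146} 0.0187
```

View pics/top.png

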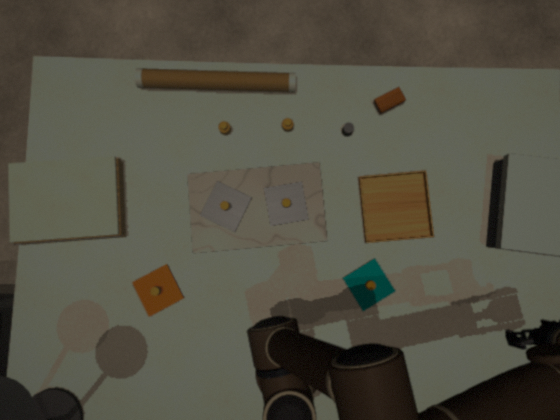

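View pics/scene.png

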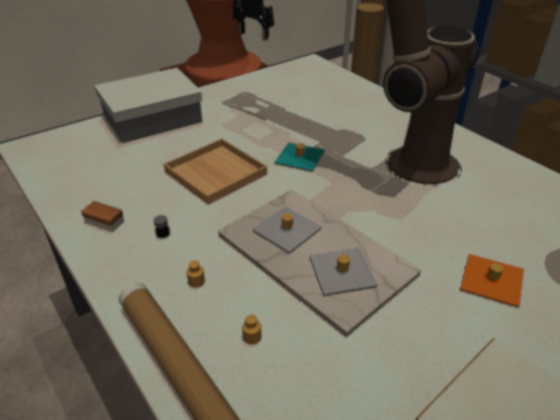

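Top view shows grey plates on the slab with brass knobs at (225,205) and (286,203). The tray is at (396,206), brass weights at (224,128) and (288,124), and the jar at (348,129). Plate candidates: grey (225,205), grey (286,203), orange (158,290, rejected), turquoise (369,285, rejected). The two grey ones match the description.

Run:
```python
from h import *
p=cv2.imread("pics/top.png");d=np.load("top_d.npy")
crop=p[150:260,180:440];cv2.imwrite("pics/crop.png",cv2.convertScaleAbs(cv2.resize(crop,None,fx=3,fy=3,interpolation=cv2.INTER_CUBIC),alpha=1.6))
i=viewer.camera_info("top");K=i["camera_matrix"];V=np.array(i["view"])
def P(u,v):
    o,r=ray("top",(u,v));return o+r*d[v,u]
for u,v in [(240,205),(210,208),(300,205),(275,205),(195,240),(255,190),(225,205),(286,203),(396,206),(150,200)]: print(u,v,P(u,v).round(4),p[v,u])
hsv=cv2.cvtColor(p,cv2.COLOR_BGR2HSV)
# plate mask: bluish grey vs slab
b=p.astype(int);m=((b[...,0]-b[...,2])>-3).astype(np.uint8)*255
w=np.zeros_like(m);w[168:248,195:322]=255
m=cv2.morphologyEx(m&w,cv2.MORPH_OPEN,np.ones((3,3)))
for c in cv2.findContours(m,0,2)[0]:
    if cv2.contourArea(c)<400: continue
    r=cv2.minAreaRect(c);bx=cv2.boxPoints(r)
    W=np.array([onz("top",x,.03) for x in bx])
    print(r,W.mean(0).round(4),W.round(4).tolist(),np.linalg.norm(W-np.roll(W,1,0),axis=1).round(4))
m=cv2.inRange(hsv,(8,120,90),(30,255,255))&w
for c in cv2.findContours(m,0,2)[0]:
    if cv2.contourArea(c)<15: continue
    (x,y),r=cv2.minEnclosingCircle(c);M=cv2.moments(c)
    q=(M['m10']/M['m00'],M['m01']/M['m00']);print("knob",q,r,onz("top",q,.058).round(4))
m=cv2.inRange(hsv,(5,80,60),(30,255,255));m[:, :340]=0;m[:,450:]=0;m[:155]=0;m[250:]=0
c=max(cv2.findContours(m,0,2)[0],key=cv2.contourArea);r=cv2.minAreaRect(c)
W=np.array([onz("top",x,.03) for x in cv2.boxPoints(r)]);print("tray",r,W.mean(0).round(4),np.linalg.norm(W-np.roll(W,1,0),axis=1).round(4))
```

```text
240 205 [0.5024 0.1623 0.036 ] [82 89 93]
210 208 [0.491  0.2553 0.0319] [79 87 91]
300 205 [ 0.5075 -0.0235  0.0346] [81 87 91]
275 205 [0.5063 0.0542 0.0256] [86 93 96]
195 240 [0.3911 0.3003 0.0163] [79 95 97]
255 190 [0.5527 0.1186 0.0179] [76 90 98]
225 205 [0.4987 0.205  0.0637] [ 32  78 100]
286 203 [0.5095 0.0201 0.0658] [ 27  80 100]
396 206 [ 0.5151 -0.3275  0.005 ] [35 69 99]
150 200 [0.514  0.4509 0.0014] [ 84 100  99]
knob (223.81220657276995, 204.90610328638496) 4.000100135803223 [0.4994 0.2094 0.058 ]
knob (285.6435185185185, 201.94444444444446) 3.837620258331299 [0.5135 0.0213 0.058 ]
tray ((395.7120666503906, 206.26138305664062), (67.79647064208984, 70.19220733642578), 84.64418029785156) [ 0.5125 -0.3201  0.03  ] [0.2108 0.2186 0.2106 0.2156]
```

View pics/crop.png

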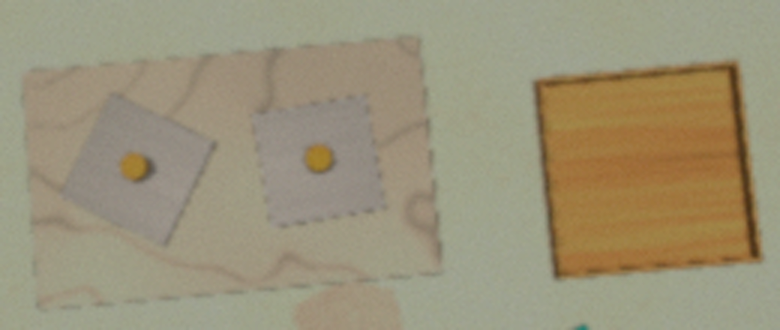

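The crop confirms two grey plates on the slab. The corners, in crop pixels, are:
- **Left:** (113,93), (216,143), (166,245), (64,193)
- **Right:** (252,113), (369,96), (385,208), (270,227)
- **Tray rim:** (537,79), (737,63), (760,260), (555,277)

Run:
```python
from h import *
for n,c in {"L":[(113,93),(216,143),(166,245),(64,193)],"R":[(252,113),(369,96),(385,208),(270,227)],"T":[(537,79),(737,63),(760,260),(555,277)]}.items():
    W=np.array([onz("top",((x+.5)/3-.5+180,(y+.5)/3-.5+150),.03) for x,y in c]);m=W.mean(0)
    e=W[1]-W[0]+W[2]-W[3]
    print(n,m.round(4),"yaw",np.degrees(np.arctan2(e[1],e[0]))%90,np.linalg.norm(W-np.roll(W,1,0),axis=1).round(3))
    y=np.arctan2(e[1],e[0])
    for k in range(4):
        a=y+np.pi/4+k*np.pi/2; print("  corner dir",(m[:2]+.046*2**.5*np.array([np.cos(a),np.sin(a)])).round(4))
p,d=viewer.camera("scene");hsv=cv2.cvtColor(p,cv2.COLOR_BGR2HSV)
m=cv2.inRange(hsv,(8,110,60),(28,255,255))
for cx,cy in((287,221),(344,263)):
    w=np.zeros_like(m);cv2.circle(w,(cx,cy),14,255,-1);M=cv2.moments(m&w,True)
    q=(M['m10']/M['m00'],M['m01']/M['m00']);print("scene knob",q,onz("scene",q,.052).round(4))
```

```text
L [0.4995 0.2055 0.03  ] yaw 65.0743737544258 [0.115 0.12  0.117 0.119]
  corner dir [0.5218 0.1444]
  corner dir [0.5606 0.2278]
  corner dir [0.4772 0.2666]
  corner dir [0.4384 0.1832]
R [0.5122 0.02   0.03  ] yaw 10.36803024802252 [0.12  0.123 0.118 0.12 ]
  corner dir [ 0.5657 -0.0169]
  corner dir [0.5492 0.0736]
  corner dir [0.4587 0.057 ]
  corner dir [ 0.4752 -0.0335]
T [ 0.5125 -0.3192  0.03  ] yaw 6.203665196465479 [0.206 0.208 0.205 0.211]
  corner dir [ 0.5632 -0.36  ]
  corner dir [ 0.5533 -0.2685]
  corner dir [ 0.4618 -0.2784]
  corner dir [ 0.4718 -0.3699]
scene knob (286.8359375, 220.40625) [0.5131 0.0207 0.052 ]
scene knob (343.01875, 262.175) [0.4998 0.2081 0.052 ]
```

Request:
step_arm(
  increments=[
    {"hand": -1},
    {"hand": -1},
  ],
)

```text
$.increments[0]: bad value
```

Request:
step_arm(
  increments=[
    {"tx": 0.0158,"ty": 0.0312,"tz": 0,"ax": 0,"ay": 0,"az": 0,"hand": -1},
    {"tx": 0.0158,"ty": 0.0312,"tz": 0,"ax": 0,"ay": 0,"az": 0,"hand": -1},
    {"tx": 0.0158,"ty": 0.0312,"tz": 0,"ax": 0,"ay": 0,"az": 0,"hand": -1},
    {"tx": 0.0158,"ty": 0.0312,"tz": 0,"ax": 0,"ay": 0,"az": 0,"hand": -1},
    {"tx": 0.0158,"ty": 0.0312,"tz": 0,"ax": 0,"ay": 0,"az": 0,"hand": -1},
    {"tx": 0.0158,"ty": 0.0312,"tz": 0,"ax": 0,"ay": 0,"az": 0,"hand": -1},
    {"tx": 0.0158,"ty": 0.0312,"tz": 0,"ax": 0,"ay": 0,"az": 0,"hand": -1},
    {"tx": 0.0158,"ty": 0.0312,"tz": 0,"ax": 0,"ay": 0,"az": 0,"hand": -1},
    {"tx": 0.0158,"ty": 0.0312,"tz": 0,"ax": 0,"ay": 0,"az": 0,"hand": -1},
  ],
)

```text
clock: 0.9
eef_pos: [0.3324, -0.3129, 0.2311]
tool_rot: [-3.141, -0.0, 0.308]
ft_force: [0.3, 0.9, -0.9]
gripper_width: 0.001
grasp_force: 0.0
```

Request:
step_arm(
  increments=[
    {"tx": 0.0158,"ty": 0.0312,"tz": 0,"ax": 0,"ay": 0,"az": 0,"hand": -1},
    {"tx": 0.0158,"ty": 0.0312,"tz": 0,"ax": 0,"ay": 0,"az": 0,"hand": -1},
    {"tx": 0.0158,"ty": 0.0312,"tz": -0.01,"ax": 0,"ay": 0,"az": 0,"hand": -1},
    {"tx": 0.0158,"ty": 0.0312,"tz": -0.02,"ax": 0,"ay": 0,"az": 0,"hand": -1},
    {"tx": 0.0158,"ty": 0.0312,"tz": -0.02,"ax": 0,"ay": 0,"az": 0,"hand": -1},
    {"tx": 0.0158,"ty": 0.0312,"tz": -0.02,"ax": 0,"ay": 0,"az": 0,"hand": -1},
    {"tx": 0.0158,"ty": 0.0312,"tz": -0.02,"ax": 0,"ay": 0,"az": 0,"hand": -1},
    {"tx": 0.0158,"ty": 0.0312,"tz": -0.02,"ax": 0,"ay": 0,"az": 0,"hand": -1},
    {"tx": 0.0158,"ty": 0.0304,"tz": -0.02,"ax": 0,"ay": 0,"az": 0,"hand": -1},
  ],
)

```text
clock: 1.65
eef_pos: [0.4746, -0.0328, 0.1004]
tool_rot: [3.141, -0.0, 0.309]
ft_force: [0.5, -0.7, 0.9]
gripper_width: -0.005
grasp_force: 0.0
```

Request:
step_arm(
  increments=[
    {"tx": 0,"ty": 0,"tz": -0.03,"ax": 0,"ay": 0,"az": 0,"hand": -1},
    {"tx": 0,"ty": 0,"tz": -0.02,"ax": 0,"ay": 0,"az": 0,"hand": -1},
    {"tx": 0,"ty": 0,"tz": -0.01,"ax": 0,"ay": 0,"az": 0,"hand": -1},
    {"tx": 0,"ty": 0,"tz": -0.004,"ax": 0,"ay": 0,"az": 0,"hand": -1},
    {"tx": 0,"ty": 0,"tz": 0,"ax": 0,"ay": 0,"az": 0,"hand": -1},
    {"tx": 0,"ty": 0,"tz": 0,"ax": 0,"ay": 0,"az": 0,"hand": -1},
  ],
)

```text
clock: 2.15
eef_pos: [0.4751, -0.0352, 0.038]
tool_rot: [3.141, -0.001, 0.308]
ft_force: [0.5, -0.3, -0.4]
gripper_width: 0.003
grasp_force: 0.0
```

Request:
step_arm(
  increments=[
    {"tx": 0,"ty": 0,"tz": -0.004,"ax": 0,"ay": 0,"az": 0,"hand": -1},
    {"tx": 0,"ty": 0,"tz": -0.003,"ax": 0,"ay": 0,"az": 0,"hand": -1},
    {"tx": 0,"ty": 0,"tz": -0.001,"ax": 0,"ay": 0,"az": 0,"hand": -1},
    {"tx": 0,"ty": 0,"tz": 0,"ax": 0,"ay": 0,"az": 0,"hand": -1},
    {"tx": 0,"ty": 0,"tz": 0,"ax": 0,"ay": 0,"az": 0,"hand": -1},
  ],
)

```text
clock: 2.57
eef_pos: [0.4749, -0.035, 0.0298]
tool_rot: [3.141, -0.001, 0.309]
ft_force: [0.3, -0.6, 1.8]
gripper_width: 0.002
grasp_force: 0.9
```

Request:
step_arm(
  increments=[
    {"tx": 0,"ty": 0,"tz": -0.001,"ax": 0,"ay": 0,"az": 0,"hand": -1},
    {"tx": 0,"ty": 0,"tz": 0,"ax": 0,"ay": 0,"az": 0,"hand": -1},
    {"tx": 0,"ty": 0,"tz": 0,"ax": 0,"ay": 0,"az": 0,"hand": -1},
  ],
)

```text
clock: 2.82
eef_pos: [0.4748, -0.0349, 0.0286]
tool_rot: [3.141, -0.001, 0.309]
ft_force: [0.2, -1.5, 2.2]
gripper_width: 0.002
grasp_force: 1.1
```

Request:
step_arm(
  increments=[
    {"tx": 0,"ty": 0,"tz": -0.001,"ax": 0,"ay": 0,"az": 0,"hand": -1},
    {"tx": 0,"ty": 0,"tz": 0,"ax": 0,"ay": 0,"az": 0,"hand": -1},
    {"tx": 0,"ty": 0,"tz": 0,"ax": 0,"ay": 0,"az": 0,"hand": -1},
  ],
)

```text
clock: 3.07
eef_pos: [0.4747, -0.0348, 0.0274]
tool_rot: [3.141, -0.001, 0.309]
ft_force: [0.2, -1.7, 2.0]
gripper_width: 0.0
grasp_force: 1.2
```

Request:
step_arm(
  increments=[
    {"tx": 0,"ty": 0,"tz": -0.001,"ax": 0,"ay": 0,"az": 0,"hand": -1},
    {"tx": 0,"ty": 0,"tz": 0,"ax": 0,"ay": 0,"az": 0,"hand": -1},
    {"tx": 0,"ty": 0,"tz": 0,"ax": 0,"ay": 0,"az": 0,"hand": -1},
  ],
)

```text
clock: 3.32
eef_pos: [0.4747, -0.0348, 0.0271]
tool_rot: [3.141, -0.0, 0.309]
ft_force: [-1.1, -1.7, 8.4]
gripper_width: -0.003
grasp_force: 4.4
```

The corner sank about 3 mm at 2 N, then stopped hard at 8 N, so this looks like the padless corner. Next I press the diagonally opposite one.

Request:
step_arm(
  increments=[
    {"tx": 0,"ty": 0,"tz": 0,"ax": 0,"ay": 0,"az": 0,"hand": -1},
    {"tx": 0,"ty": 0,"tz": 0,"ax": 0,"ay": 0,"az": 0,"hand": -1},
    {"tx": 0,"ty": 0,"tz": 0.006,"ax": 0,"ay": 0,"az": 0,"hand": -1},
    {"tx": 0,"ty": 0,"tz": 0.027,"ax": 0,"ay": 0,"az": 0,"hand": -1},
    {"tx": 0,"ty": 0,"tz": 0.027,"ax": 0,"ay": 0,"az": 0,"hand": -1},
    {"tx": 0.015,"ty": 0.022,"tz": 0,"ax": 0,"ay": 0,"az": 0,"hand": -1},
    {"tx": 0.02,"ty": 0.029,"tz": 0,"ax": 0,"ay": 0,"az": 0,"hand": -1},
    {"tx": 0.02,"ty": 0.029,"tz": 0,"ax": 0,"ay": 0,"az": 0,"hand": -1},
    {"tx": 0.019,"ty": 0.028,"tz": 0,"ax": 0,"ay": 0,"az": 0,"hand": -1},
    {"tx": 0,"ty": 0,"tz": 0,"ax": 0,"ay": 0,"az": 0,"hand": -1},
  ],
)

```text
clock: 4.15
eef_pos: [0.5519, 0.078, 0.087]
tool_rot: [-3.14, -0.005, 0.312]
ft_force: [0.5, -0.5, 0.4]
gripper_width: 0.006
grasp_force: 0.0
```

Request:
step_arm(
  increments=[
    {"tx": 0,"ty": 0,"tz": -0.025,"ax": 0,"ay": 0,"az": 0,"hand": -1},
    {"tx": 0,"ty": 0,"tz": -0.02,"ax": 0,"ay": 0,"az": 0,"hand": -1},
    {"tx": 0,"ty": 0,"tz": -0.005,"ax": 0,"ay": 0,"az": 0,"hand": -1},
    {"tx": 0,"ty": 0,"tz": 0,"ax": 0,"ay": 0,"az": 0,"hand": -1},
    {"tx": 0,"ty": 0,"tz": 0,"ax": 0,"ay": 0,"az": 0,"hand": -1},
  ],
)

```text
clock: 4.57
eef_pos: [0.5476, 0.0732, 0.036]
tool_rot: [-3.141, 0.001, 0.308]
ft_force: [1.1, 0.3, -0.1]
gripper_width: 0.002
grasp_force: 0.0
```

Request:
step_arm(
  increments=[
    {"tx": 0,"ty": 0,"tz": -0.004,"ax": 0,"ay": 0,"az": 0,"hand": -1},
    {"tx": 0,"ty": 0,"tz": -0.002,"ax": 0,"ay": 0,"az": 0,"hand": -1},
    {"tx": 0,"ty": 0,"tz": 0,"ax": 0,"ay": 0,"az": 0,"hand": -1},
    {"tx": 0,"ty": 0,"tz": 0,"ax": 0,"ay": 0,"az": 0,"hand": -1},
    {"tx": 0,"ty": 0,"tz": 0,"ax": 0,"ay": 0,"az": 0,"hand": -1},
  ],
)

```text
clock: 4.98
eef_pos: [0.5487, 0.0733, 0.0308]
tool_rot: [3.141, -0.001, 0.309]
ft_force: [-0.0, 0.6, -0.3]
gripper_width: -0.003
grasp_force: 0.0
```

Request:
step_arm(
  increments=[
    {"tx": 0,"ty": 0,"tz": -0.001,"ax": 0,"ay": 0,"az": 0,"hand": -1},
    {"tx": 0,"ty": 0,"tz": 0,"ax": 0,"ay": 0,"az": 0,"hand": -1},
    {"tx": 0,"ty": 0,"tz": 0,"ax": 0,"ay": 0,"az": 0,"hand": -1},
  ],
)

```text
clock: 5.23
eef_pos: [0.5489, 0.0733, 0.0301]
tool_rot: [3.141, -0.001, 0.309]
ft_force: [-0.3, -0.5, 5.8]
gripper_width: 0.001
grasp_force: 2.6
```

Request:
step_arm(
  increments=[
    {"tx": 0,"ty": 0,"tz": 0,"ax": 0,"ay": 0,"az": 0,"hand": -1},
    {"tx": 0,"ty": 0,"tz": 0,"ax": 0,"ay": 0,"az": 0,"hand": -1},
    {"tx": 0,"ty": 0,"tz": 0.006,"ax": 0,"ay": 0,"az": 0,"hand": -1},
    {"tx": 0,"ty": 0,"tz": 0.025,"ax": 0,"ay": 0,"az": 0,"hand": -1},
    {"tx": 0,"ty": 0,"tz": 0.025,"ax": 0,"ay": 0,"az": 0,"hand": -1},
    {"tx": -0.015,"ty": -0.022,"tz": 0,"ax": 0,"ay": 0,"az": 0,"hand": -1},
    {"tx": -0.02,"ty": -0.029,"tz": 0,"ax": 0,"ay": 0,"az": 0,"hand": -1},
    {"tx": -0.02,"ty": -0.029,"tz": 0,"ax": 0,"ay": 0,"az": 0,"hand": -1},
    {"tx": -0.019,"ty": -0.028,"tz": 0,"ax": 0,"ay": 0,"az": 0,"hand": -1},
    {"tx": 0,"ty": 0,"tz": 0,"ax": 0,"ay": 0,"az": 0,"hand": -1},
  ],
)

```text
clock: 6.07
eef_pos: [0.4699, -0.0376, 0.0845]
tool_rot: [-3.141, 0.005, 0.306]
ft_force: [0.1, 0.1, -0.0]
gripper_width: -0.001
grasp_force: 0.0
```

Request:
step_arm(
  increments=[
    {"tx": 0,"ty": 0,"tz": -0.025,"ax": 0,"ay": 0,"az": 0,"hand": -1},
    {"tx": 0,"ty": 0,"tz": -0.02,"ax": 0,"ay": 0,"az": 0,"hand": -1},
    {"tx": 0,"ty": 0,"tz": -0.008,"ax": 0,"ay": 0,"az": 0,"hand": -1},
    {"tx": 0,"ty": 0,"tz": 0,"ax": 0,"ay": 0,"az": 0,"hand": -1},
    {"tx": 0,"ty": 0,"tz": -0.002,"ax": 0,"ay": 0,"az": 0,"hand": -1},
    {"tx": 0,"ty": 0,"tz": -0.002,"ax": 0,"ay": 0,"az": 0,"hand": -1},
    {"tx": 0,"ty": 0,"tz": 0,"ax": 0,"ay": 0,"az": 0,"hand": -1},
    {"tx": 0,"ty": 0,"tz": 0,"ax": 0,"ay": 0,"az": 0,"hand": -1},
  ],
)

```text
clock: 6.73
eef_pos: [0.4752, -0.0345, 0.0291]
tool_rot: [3.141, -0.001, 0.309]
ft_force: [-0.3, 0.1, 2.3]
gripper_width: -0.002
grasp_force: 1.0
```

Request:
step_arm(
  increments=[
    {"tx": 0,"ty": 0,"tz": -0.001,"ax": 0,"ay": 0,"az": 0,"hand": -1},
    {"tx": 0,"ty": 0,"tz": 0,"ax": 0,"ay": 0,"az": 0,"hand": -1},
    {"tx": 0,"ty": 0,"tz": 0,"ax": 0,"ay": 0,"az": 0,"hand": -1},
  ],
)

```text
clock: 6.98
eef_pos: [0.475, -0.0347, 0.0278]
tool_rot: [3.141, -0.001, 0.309]
ft_force: [-0.3, 0.2, 1.8]
gripper_width: 0.002
grasp_force: 1.1
```

Request:
step_arm(
  increments=[
    {"tx": 0,"ty": 0,"tz": -0.0015,"ax": 0,"ay": 0,"az": 0,"hand": -1},
    {"tx": 0,"ty": 0,"tz": 0,"ax": 0,"ay": 0,"az": 0,"hand": -1},
    {"tx": 0,"ty": 0,"tz": 0,"ax": 0,"ay": 0,"az": 0,"hand": -1},
    {"tx": 0,"ty": 0,"tz": 0,"ax": 0,"ay": 0,"az": 0,"hand": -1},
  ],
)

```text
clock: 7.32
eef_pos: [0.475, -0.0348, 0.027]
tool_rot: [3.141, -0.001, 0.309]
ft_force: [-2.1, 0.1, 11.4]
gripper_width: -0.001
grasp_force: 5.4
```

Tipped again at 2 N, and the opposite corner was firm. Next I grasp its knob.

Request:
step_arm(
  increments=[
    {"tx": 0,"ty": 0,"tz": 0.006,"ax": 0,"ay": 0,"az": 0,"hand": -1},
    {"tx": 0,"ty": 0,"tz": 0.03,"ax": 0,"ay": 0,"az": 0,"hand": -1},
    {"tx": 0,"ty": 0,"tz": 0.04,"ax": 0,"ay": 0,"az": 0,"hand": 1},
    {"tx": 0.013,"ty": 0.019,"tz": 0.005,"ax": 0,"ay": 0,"az": 0,"hand": 1},
    {"tx": 0.013,"ty": 0.019,"tz": 0,"ax": 0,"ay": 0,"az": 0,"hand": 1},
    {"tx": 0.012,"ty": 0.018,"tz": 0,"ax": 0,"ay": 0,"az": 0,"hand": 1},
    {"tx": 0,"ty": 0,"tz": 0,"ax": 0,"ay": 0,"az": 0,"hand": 1},
    {"tx": 0,"ty": 0,"tz": 0,"ax": 0,"ay": 0,"az": 0,"hand": 1},
    {"tx": 0,"ty": 0,"tz": 0,"ax": 0,"ay": 0,"az": 0,"hand": 1},
  ],
)

```text
clock: 8.07
eef_pos: [0.5114, 0.0212, 0.1062]
tool_rot: [-3.141, 0.002, 0.309]
ft_force: [-1.6, -0.1, 0.4]
gripper_width: 0.975
grasp_force: 0.0
```

Run:
```python
from h import *
from scipy.spatial.transform import Rotation as Ro
s=manip.state();print(s["eef_pos"],s["gripper_width"],s["ft_force"])
p,d=viewer.camera("wrist");cv2.imwrite("pics/w1.png",cv2.convertScaleAbs(p,alpha=1.5))
p2,_=viewer.camera("top");hsv=cv2.cvtColor(p2,cv2.COLOR_BGR2HSV)
i=viewer.camera_info("wrist");K=i["camera_matrix"];T=np.array(i["tool_from_camera"])
m=cv2.inRange(cv2.cvtColor(p,cv2.COLOR_BGR2HSV),(8,110,50),(30,255,255))
R=Ro.from_euler("xyz",s["tool_rot"]).as_matrix()
for c in cv2.findContours(m,0,2)[0]:
    if cv2.contourArea(c)<200: continue
    (x,y),r=cv2.minEnclosingCircle(c);u=np.array([(x-K[0,2])/K[0,0],(y-K[1,2])/K[1,1]]);u=u/(1+i["k1"]*(u@u))
    o=R@T[:3,3]+s["eef_pos"];q=R@T[:3,:3]@[*u,1]
    print((x,y),r,cv2.contourArea(c),(o+q*(.064-o[2])/q[2]).round(4))
```

```text
[0.51135557 0.02119902 0.10619191] 0.97459383401601 [-1.64051848 -0.06500253  0.42550889]
(559.0, 337.5) 45.500099182128906 1258.0 [ 0.4978 -0.1687  0.064 ]
(288.38995361328125, 231.0694580078125) 28.273530960083008 2084.5 [0.5162 0.022  0.064 ]
(1.0, 157.0) 17.02948570251465 235.0 [0.5099 0.1815 0.064 ]
```

View pics/w1.png

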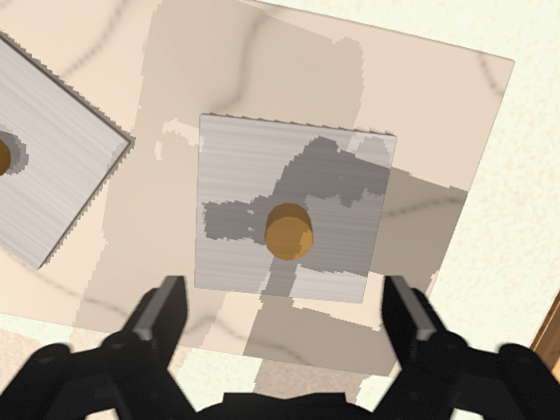

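The wrist view shows the knob at (288,237), centred between the open fingers at (175,300) and (395,300). I descend onto it and close.

Request:
step_arm(
  increments=[
    {"tx": 0.001,"ty": 0,"tz": -0.02,"ax": 0,"ay": 0,"az": 0,"hand": 1},
    {"tx": 0,"ty": 0,"tz": -0.025,"ax": 0,"ay": 0,"az": 0,"hand": 1},
    {"tx": 0,"ty": 0,"tz": -0.02,"ax": 0,"ay": 0,"az": 0,"hand": 1},
    {"tx": 0,"ty": 0,"tz": -0.008,"ax": 0,"ay": 0,"az": 0,"hand": 1},
    {"tx": 0,"ty": 0,"tz": 0,"ax": 0,"ay": 0,"az": 0,"hand": 1},
    {"tx": 0,"ty": 0,"tz": 0,"ax": 0,"ay": 0,"az": 0,"hand": 1},
  ],
)

```text
clock: 8.67
eef_pos: [0.5129, 0.0209, 0.0336]
tool_rot: [-3.141, 0.001, 0.308]
ft_force: [-0.3, -0.6, -0.6]
gripper_width: 1.003
grasp_force: 0.0
```

Request:
step_arm(
  increments=[
    {"tx": 0,"ty": 0,"tz": 0,"ax": 0,"ay": 0,"az": 0,"hand": -1},
    {"tx": 0,"ty": 0,"tz": 0,"ax": 0,"ay": 0,"az": 0,"hand": -1},
    {"tx": 0,"ty": 0,"tz": 0,"ax": 0,"ay": 0,"az": 0,"hand": -1},
    {"tx": 0,"ty": 0,"tz": 0,"ax": 0,"ay": 0,"az": 0,"hand": -1},
    {"tx": 0,"ty": 0,"tz": 0,"ax": 0,"ay": 0,"az": 0,"hand": -1},
    {"tx": 0,"ty": 0,"tz": 0,"ax": 0,"ay": 0,"az": 0,"hand": -1},
    {"tx": 0,"ty": 0,"tz": 0,"ax": 0,"ay": 0,"az": 0,"hand": -1},
  ],
)

```text
clock: 9.25
eef_pos: [0.5143, 0.0209, 0.0349]
tool_rot: [3.14, -0.001, 0.309]
ft_force: [-1.8, -2.0, 6.0]
gripper_width: 0.308
grasp_force: 58.8
```

Request:
step_arm(
  increments=[
    {"tx": 0,"ty": 0,"tz": 0.01,"ax": 0,"ay": 0,"az": 0,"hand": -1},
    {"tx": 0,"ty": 0,"tz": 0.02,"ax": 0,"ay": 0,"az": 0,"hand": -1},
    {"tx": 0,"ty": 0,"tz": 0.02,"ax": 0,"ay": 0,"az": 0,"hand": -1},
    {"tx": 0,"ty": 0,"tz": 0.02,"ax": 0,"ay": 0,"az": 0,"hand": -1},
    {"tx": 0,"ty": 0,"tz": 0.01,"ax": 0,"ay": 0,"az": 0,"hand": -1},
    {"tx": 0,"ty": 0,"tz": 0,"ax": 0,"ay": 0,"az": 0,"hand": -1},
    {"tx": 0,"ty": 0,"tz": 0,"ax": 0,"ay": 0,"az": 0,"hand": -1},
  ],
)

```text
clock: 9.83
eef_pos: [0.5126, 0.0215, 0.1132]
tool_rot: [-3.141, 0.001, 0.309]
ft_force: [-0.4, -0.7, -7.4]
gripper_width: 0.309
grasp_force: 60.3
```

Request:
step_arm(
  increments=[
    {"tx": 0,"ty": -0.01,"tz": 0,"ax": 0,"ay": 0,"az": 0,"hand": -1},
    {"tx": 0,"ty": -0.02,"tz": 0,"ax": 0,"ay": 0,"az": -0.01,"hand": -1},
    {"tx": 0,"ty": -0.02,"tz": 0,"ax": 0,"ay": 0,"az": -0.01,"hand": -1},
    {"tx": 0,"ty": -0.02,"tz": 0,"ax": 0,"ay": 0,"az": -0.01,"hand": -1},
    {"tx": 0,"ty": -0.02,"tz": 0,"ax": 0,"ay": 0,"az": -0.01,"hand": -1},
    {"tx": 0,"ty": -0.02,"tz": 0,"ax": 0,"ay": 0,"az": -0.01,"hand": -1},
    {"tx": 0,"ty": -0.02,"tz": 0,"ax": 0,"ay": 0,"az": -0.01,"hand": -1},
    {"tx": 0,"ty": -0.02,"tz": 0,"ax": 0,"ay": 0,"az": -0.01,"hand": -1},
    {"tx": 0,"ty": -0.02,"tz": 0,"ax": 0,"ay": 0,"az": 0,"hand": -1},
    {"tx": 0,"ty": -0.02,"tz": 0,"ax": 0,"ay": 0,"az": 0,"hand": -1},
  ],
)

```text
clock: 10.67
eef_pos: [0.5111, -0.1695, 0.1114]
tool_rot: [-3.139, 0.004, 0.239]
ft_force: [0.5, 0.4, -7.6]
gripper_width: 0.306
grasp_force: 60.2
```

Request:
step_arm(
  increments=[
    {"tx": 0,"ty": -0.02,"tz": 0,"ax": 0,"ay": 0,"az": 0,"hand": -1},
    {"tx": 0,"ty": -0.02,"tz": 0,"ax": 0,"ay": 0,"az": 0,"hand": -1},
    {"tx": 0,"ty": -0.02,"tz": 0,"ax": 0,"ay": 0,"az": 0,"hand": -1},
    {"tx": 0,"ty": -0.02,"tz": 0,"ax": 0,"ay": 0,"az": 0,"hand": -1},
    {"tx": 0,"ty": -0.02,"tz": 0,"ax": 0,"ay": 0,"az": 0,"hand": -1},
    {"tx": 0,"ty": -0.02,"tz": 0,"ax": 0,"ay": 0,"az": 0,"hand": -1},
    {"tx": 0,"ty": -0.02,"tz": 0,"ax": 0,"ay": 0,"az": 0,"hand": -1},
    {"tx": 0,"ty": -0.01,"tz": 0,"ax": 0,"ay": 0,"az": 0,"hand": -1},
    {"tx": 0,"ty": 0,"tz": 0,"ax": 0,"ay": 0,"az": 0,"hand": -1},
    {"tx": 0,"ty": 0,"tz": 0,"ax": 0,"ay": 0,"az": 0,"hand": -1},
  ],
)

```text
clock: 11.5
eef_pos: [0.512, -0.3181, 0.1121]
tool_rot: [-3.138, 0.002, 0.237]
ft_force: [-0.6, 0.4, -8.5]
gripper_width: 0.312
grasp_force: 60.3
```

Run:
```python
from h import *
p,d=viewer.camera("scene");cv2.imwrite("pics/s2.png",cv2.convertScaleAbs(p,alpha=1.4))
```

```text
(no output)
```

View pics/s2.png

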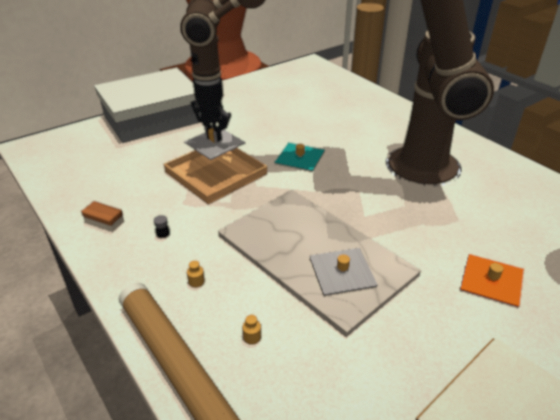

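The grey plate hangs level over the tray, at (213,143), and the sound one is unmoved at (343,270). I lower it.

Request:
step_arm(
  increments=[
    {"tx": 0,"ty": 0,"tz": -0.01,"ax": 0,"ay": 0,"az": 0,"hand": -1},
    {"tx": 0,"ty": 0,"tz": -0.018,"ax": 0,"ay": 0,"az": 0,"hand": -1},
    {"tx": 0,"ty": 0,"tz": -0.018,"ax": 0,"ay": 0,"az": 0,"hand": -1},
    {"tx": 0,"ty": 0,"tz": -0.018,"ax": 0,"ay": 0,"az": 0,"hand": -1},
    {"tx": 0,"ty": 0,"tz": -0.012,"ax": 0,"ay": 0,"az": 0,"hand": -1},
    {"tx": 0,"ty": 0,"tz": -0.006,"ax": 0,"ay": 0,"az": 0,"hand": -1},
    {"tx": 0,"ty": 0,"tz": -0.005,"ax": 0,"ay": 0,"az": 0,"hand": -1},
    {"tx": 0,"ty": 0,"tz": 0,"ax": 0,"ay": 0,"az": 0,"hand": -1},
    {"tx": 0,"ty": 0,"tz": 0,"ax": 0,"ay": 0,"az": 0,"hand": -1},
  ],
)

```text
clock: 12.3
eef_pos: [0.5139, -0.3188, 0.0272]
tool_rot: [3.141, -0.001, 0.239]
ft_force: [-0.3, 0.8, -8.2]
gripper_width: 0.309
grasp_force: 60.5
```

Request:
step_arm(
  increments=[
    {"tx": 0,"ty": 0,"tz": -0.002,"ax": 0,"ay": 0,"az": 0,"hand": -1},
    {"tx": 0,"ty": 0,"tz": -0.001,"ax": 0,"ay": 0,"az": 0,"hand": -1},
    {"tx": 0,"ty": 0,"tz": -0.001,"ax": 0,"ay": 0,"az": 0,"hand": -1},
    {"tx": 0,"ty": 0,"tz": 0,"ax": 0,"ay": 0,"az": 0,"hand": -1},
    {"tx": 0,"ty": 0,"tz": 0,"ax": 0,"ay": 0,"az": 0,"hand": -1},
  ],
)

```text
clock: 12.72
eef_pos: [0.5133, -0.3188, 0.023]
tool_rot: [3.141, -0.0, 0.239]
ft_force: [0.6, -0.2, -8.1]
gripper_width: 0.307
grasp_force: 60.5
```

Request:
step_arm(
  increments=[
    {"tx": 0,"ty": 0,"tz": -0.001,"ax": 0,"ay": 0,"az": 0,"hand": -1},
    {"tx": 0,"ty": 0,"tz": -0.001,"ax": 0,"ay": 0,"az": 0,"hand": -1},
    {"tx": 0,"ty": 0,"tz": -0.001,"ax": 0,"ay": 0,"az": 0,"hand": -1},
    {"tx": 0,"ty": 0,"tz": 0,"ax": 0,"ay": 0,"az": 0,"hand": -1},
    {"tx": 0,"ty": 0,"tz": 0,"ax": 0,"ay": 0,"az": 0,"hand": -1},
  ],
)

```text
clock: 13.13
eef_pos: [0.5134, -0.3188, 0.0201]
tool_rot: [3.141, -0.0, 0.239]
ft_force: [-1.6, 0.9, -4.8]
gripper_width: 0.306
grasp_force: 60.9
```

Request:
step_arm(
  increments=[
    {"tx": 0,"ty": 0,"tz": -0.0005,"ax": 0,"ay": 0,"az": 0,"hand": -1},
    {"tx": 0,"ty": 0,"tz": 0,"ax": 0,"ay": 0,"az": 0,"hand": -1},
    {"tx": 0,"ty": 0,"tz": 0,"ax": 0,"ay": 0,"az": 0,"hand": -1},
  ],
)

```text
clock: 13.38
eef_pos: [0.5134, -0.3187, 0.02]
tool_rot: [3.142, 0.0, 0.239]
ft_force: [-2.8, 1.6, 1.2]
gripper_width: 0.311
grasp_force: 61.3
```

Seated: the load has gone off the wrist. I release and retreat.

Request:
step_arm(
  increments=[
    {"tx": 0,"ty": 0,"tz": 0,"ax": 0,"ay": 0,"az": 0,"hand": 0.3},
    {"tx": 0,"ty": 0,"tz": 0,"ax": 0,"ay": 0,"az": 0,"hand": 1},
    {"tx": 0,"ty": 0,"tz": 0,"ax": 0,"ay": 0,"az": 0,"hand": 1},
    {"tx": 0,"ty": 0,"tz": 0,"ax": 0,"ay": 0,"az": 0,"hand": 1},
    {"tx": 0,"ty": 0,"tz": 0,"ax": 0,"ay": 0,"az": 0,"hand": 1},
    {"tx": 0,"ty": 0,"tz": 0,"ax": 0,"ay": 0,"az": 0,"hand": 1},
    {"tx": 0,"ty": 0,"tz": 0.01,"ax": 0,"ay": 0,"az": 0,"hand": 1},
    {"tx": 0,"ty": 0,"tz": 0.02,"ax": 0,"ay": 0,"az": 0,"hand": 1},
  ],
)

```text
clock: 14.05
eef_pos: [0.5111, -0.3171, 0.0473]
tool_rot: [-3.137, 0.004, 0.239]
ft_force: [-0.2, 0.3, 0.6]
gripper_width: 0.999
grasp_force: 0.0
```

Request:
step_arm(
  increments=[
    {"tx": 0,"ty": 0,"tz": 0.03,"ax": 0,"ay": 0,"az": 0,"hand": 1},
    {"tx": 0,"ty": 0,"tz": 0.035,"ax": 0,"ay": 0,"az": 0,"hand": 1},
    {"tx": 0,"ty": 0,"tz": 0.035,"ax": 0,"ay": 0,"az": 0,"hand": 1},
    {"tx": 0,"ty": 0,"tz": 0.03,"ax": 0,"ay": 0,"az": 0,"hand": 1},
    {"tx": -0.02,"ty": 0,"tz": 0.02,"ax": 0,"ay": 0,"az": 0,"hand": 1},
    {"tx": -0.03,"ty": 0,"tz": 0.02,"ax": 0,"ay": 0,"az": 0,"hand": 1},
    {"tx": -0.03,"ty": 0,"tz": 0,"ax": 0,"ay": 0,"az": 0,"hand": 1},
    {"tx": -0.02,"ty": 0,"tz": 0,"ax": 0,"ay": 0,"az": 0,"hand": 1},
    {"tx": 0,"ty": 0,"tz": 0,"ax": 0,"ay": 0,"az": 0,"hand": 1},
    {"tx": 0,"ty": 0,"tz": 0,"ax": 0,"ay": 0,"az": 0,"hand": 1},
  ],
)

```text
clock: 14.88
eef_pos: [0.4128, -0.3188, 0.2202]
tool_rot: [3.14, -0.001, 0.237]
ft_force: [0.7, -0.2, -0.6]
gripper_width: 0.999
grasp_force: 0.0
```

Run:
```python
from h import *
p,d=viewer.camera("scene");cv2.imwrite("pics/s3.png",cv2.convertScaleAbs(p,alpha=1.4))
```

```text
(no output)
```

View pics/s3.png

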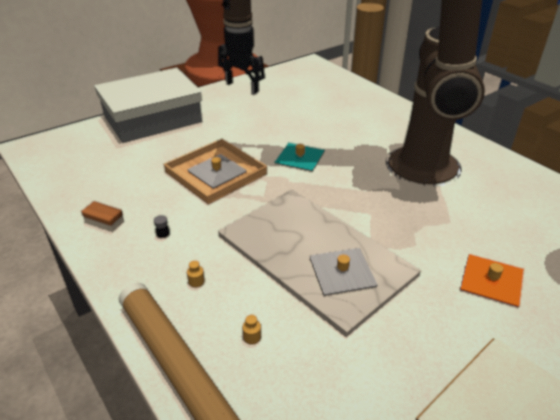

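The weight lies flat in the middle of the tray, at (217,170). The sound weight stands at (343,270), everything else is unmoved, and the robot is clear.

```bash
python3 -c "
from station import manip
print(manip.finish_job())"
```

```text
the job is handed in; nothing more can be done
None
```

Job handed in (no verdict shown): the weight nearer the tray rocked (one corner sank about 3 mm at 2 N twice, the opposite corner held firm) and now lies flat in the tray; the last picture shows the sound weight and everything else in place.

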